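# Check the stop, then hold the sample-feed slide open at its mark

### The job

Get the sample feed ready for loading: first prove its stop by pressing the red mushroom on the yellow box right down, then turn the mushroom clockwise (seen from above) as far as it goes to reset it, and leave it up and reset. Then pull the orange grip of the feed unit's spring-return slide out until the red pointer lines up with the green mark clip, and keep it there: the program finishes while the gripper is still holding the slide at the mark. Leave the glassware standing where it is.

Things in the scene. Friction and masses are not known exactly. Their poses are not given: they have to be found in the camera images.
- feed_unit: Sample-feed unit, fixed to the bench: aluminium base plate 240 x 100 x 12 mm with a blue spring housing (70 x 76 mm, top 70 mm above the bench, a round cap on it to 79 mm) at its far end. Origin: centre of the underside. Its x axis runs along the plate towards the housing, z up; the slide pulls out along its -x, roughly towards the robot.
- feed_slide (a joint): How far the slide is pulled out, in m: 0 fully in (where its spring returns it whenever let go), 0.085 at most. The pull needed is about 3.5 N at the start and rises by 0.8 N per cm.
- slide_grip (a point): Where to hold the slide's orange upright grip: on its mid-plane, 70 mm above the bench. The grip is a plate 12 mm thick along the unit's x and 46 mm wide along its y, from 34 to 86 mm above the bench (this point is 16 mm below its top edge). With the slide in, 49 mm are free between the grip and the housing behind it; in front it is free.
- slide_pointer (a point): Tip of the thin red pointer that sticks out at the left side (+y) of the slide's foot, 23 mm above the bench. It moves with the slide and lies at the same x (unit axes) as the middle of the grip.
- mark (a point): The green mark clip on the white graduated strip at the left side of the base plate: this point is on the clip's 4 mm thick blade, 23 mm above the bench. The clip is fixed; its place along the strip differs from run to run (25 to 60 mm of pull). Its x axis is the unit's x axis: the pointer is at the mark when the two points have the same x in that direction.
- stop_box: Yellow stop station, fixed to the bench, 78 x 78 x 60 mm, with a red mushroom button on top. Origin: centre of the underside, z up; the mushroom stands on this axis.
- stop_top (a point): Centre of the top of the red mushroom, 102 mm above the bench when up. The mushroom's cap is round, 40 mm across with upright sides from 84 to 98 mm above the bench; below it there is a thin stem down to a black collar at 64 mm, so fingertips have 20 mm below the cap.
- stop_press (a joint): How far the mushroom is pressed down, in m: 0 up, 0.008 right down. It is sprung (about 2 N to start, 7 N right down) and comes up again when let go.
- stop_turn (a joint): How far the mushroom is turned clockwise seen from above, in rad: 0 at the start, 1.05 at its end stop (reset). It turns stiffly (0.05 N m) and stays where it is left.
- beaker: Glass beaker standing on the bench, loose, 54 mm across and 69 mm high. A bystander. Origin: centre of the underside.
- vial: Glass vial with a white cap standing on the bench, loose, 27 mm across and 61 mm high. A bystander. Origin: centre of the underside.
- flask: Conical glass flask standing on the bench, loose, 64 mm across and 105 mm high. A bystander. Origin: centre of the underside.

How it is judged:
On the way, in this order (a step that is already met when the one before it is completed fails the run):
1. the red mushroom is pressed down (value of joint stop_press above 0.0055 m and value of joint stop_turn below 0.4 rad), for 0.1 s.
2. the mushroom is turned clockwise to its end (value of joint stop_turn above 0.85 rad), for 0.1 s.
3. the slide is pulled out to the mark (x of slide_pointer in the frame of mark between -0.004 and 0.004 m), for 0.2 s.
At the end, for the whole second after the job is handed in: The gripper's fingers hold the slide (more than 2 N of contact) at rest with its pointer within 4 mm of the mark along the slide's travel, and the mushroom is up (pressed less than 2 mm) and still turned at least 0.85 rad clockwise (all of step 3 and velocity of joint feed_slide between -0.01 and 0.01 m/s and contact force between the fingers and feed_slide above 2 N and value of joint stop_press below 0.002 m and value of joint stop_turn above 0.85 rad); the arm keeps its last pose, push and grip.
It fails at once if a beaker, vial or flask is shifted by more than 25 mm or knocked over (distance of any of beaker, vial, flask from where it was at the start of the episode above 0.025 m or angle between any of beaker, vial, flask's own z axis and vertical above 0.5 rad).
It also fails if it takes over 58 s, if anything falls off the work surface, if the arm or the gripper's body presses on something with over 40 N, if the wrist force passes 120 N, or if a joint passes its speed limit or range.

### The arm

A 6-joint arm with a two-finger parallel gripper is mounted at the origin on a cart in front of the work surface, level with it; the furniture and walls round the work are solid. World frame = base frame: x ahead of the robot, y to its left, z up, the work surface at z = 0. Lengths are in m, angles in rad, forces in N, time in s.
With the tool pointing down it reaches from about 0.35 to 0.8 m from the base axis. Payload 7.3 kg.
Tool frame: the origin (TCP) lies on the centre line of the jaws, within the pads' length; the fingertips stand 8 mm ahead of it and the grasp point (between the pads) lies 11 mm behind it; z points along the fingers, y is the line along which they close (so a half turn about z gives the same grasp; the last joint's range is limited). The gripper opens to 85 mm and grips with 20 to 120 N. Pads are 22 mm wide; open, the fingers measure 114 mm over their backs; the gripper's body (76 mm by 85 mm) begins 54 mm behind the grasp point. The pads swing forward as they close: fully open they stand 13 mm farther back than shut.
Start: joints at [-1.353, 0.342, 1.524, -0, 1.275, -0.146], TCP at [0.187, -0.491, 0.239] pointing down, gripper open.
Joint ranges: [-2.53, 2.53], [-0.77, 2.02], [0.04, 2.7], [-1, 4.14], [0.28, 2.66], [-3.11, 3.11]. Speed limits (rad/s): [2.57, 2.57, 3.14, 3.14, 3.14, 3.14].

### API

Orientations are given as [roll, pitch, yaw] about the fixed x, y, z axes, in that order (R = Rz(yaw) Ry(pitch) Rx(roll)).
In Python, from bench import r gives the robot as it stands.
- The arm moves only by the shell command python3 -m creep 'ROWS'. ROWS is a JSON object of lists of equal length, an entry for each row: "dr": the turn, a rotation vector about the world's x, y, z in degrees, a list of three; "delta_pos": the shift along the world's x, y, z in units of 50 mm (1.0 is 50 mm), a list of three; "claw": the finger opening in mm, from 0 to 85.4. In form: {"dr": [[ax, ay, az], ...], "delta_pos": [[dx, dy, dz], ...], "claw": [claw, ...]}. A call has 1 to 12 rows; each row is the pose to reach, as a shift and turn from the pose commanded when the call began; what a row does not reach only later rows make up. A row lasts 1/8 s, in which the tool goes at most 62.5 mm and 10.7 degrees, less where a joint would pass 70% of its speed; a pose out of reach is approached as far as the arm can. A call with a gripper value outside its range is refused whole. The fingers move at their own pace and stop on an object; the grip force is fixed at half the most. Time passes only in rows, so rows that repeat a pose let the fingers close. It gives the time, the measured TCP pose, the force, the opening and the grip force at its end, in the units of the state.
- r.state(): the state, without advancing time (a new reading comes with each control period).
- r.camera(name): name is "scene" or "top" or "wrist"; returns the picture (420x560x3 uint8, red, green, blue); there is no depth.
- r.camera_params(name): a dict with "K" (3x3 intrinsics, pixels), "R" (3x3) and "t" (3): a world point X has camera coordinates R X + t; the wrist camera has in their place "mount" (4x4, takes a point from camera to tool coordinates, whose origin is the TCP and whose axes are the flange's). Camera axes: x right, y down, z forward; pixel columns grow to the right and rows downward; lengths in m; the calibration is good to about 2 mm. A picture is of the moment at which its call begins: read the wrist's pose just before it. camera_params takes no time and is no camera call.
- r.finish_job(): hands the job in; it is judged then, once.
The state is a dict: "t": time; "qpos": joint angles; "qvel": joint speeds; "tau": joint torques, N m; "eef_pos": TCP position; "tool_rot": TCP orientation; "force": force on the tool from outside, world axes, zero at the start; "wrist_torque": the same for the moment, N m; "grip_width": finger opening in m; "grasp_force": force on a finger pad.
Only numpy, scipy, OpenCV 4.12 (cv2) and the standard library are available. Lean on these libraries where they do the work, as an engineer would, in place of code of your own. Each camera call takes 0.05 s, during which the arm holds its last target. There are 200 camera calls.

## Working session

There is one attempt and no reset: what is moved stays moved. The work goes in short steps, Python scripts to look and compute and a shell command to move; the robot and the scene stay as the last step left them, time stands still between calls to the robot, and variables do not carry over. Pictures are saved under pics/ and viewed, at most 10 in all, crops included, and the job is handed in when it is done.

```bash
mkdir -p pics; ls
python3 - <<'E'
from bench import r
import cv2,numpy as np
s=r.state();print(s['t'],s['eef_pos'],s['tool_rot'],s['grip_width'])
for n in('top','scene'):
    im=r.camera(n);cv2.imwrite(f'pics/{n}0.png',im[:,:,::-1])
    p=r.camera_params(n);print(n,p)
print(r.camera_params('wrist'))
E
```

```text
pics
0.0 [ 0.18673874 -0.49025855  0.23861337] [-3.14004838e+00 -1.85159777e-04  3.63826452e-01] 0.08507606795481021
top {'K': array([[414.59131496,   0.        , 278.97935   ],
       [  0.        , 414.59131496, 215.05582174],
       [  0.        ,   0.        ,   1.        ]]), 'R': array([[-0.01201909, -0.99992162, -0.0035076 ],
       [-0.99428814,  0.01232327, -0.10601526],
       [ 0.10605018,  0.00221336, -0.99435832]]), 't': array([0.01173224, 0.49585057, 1.1106079 ])}
scene {'K': array([[427.26293141,   0.        , 281.13623242],
       [  0.        , 427.26293141, 209.93922452],
       [  0.        ,   0.        ,   1.        ]]), 'R': array([[-0.76138808, -0.64821062, -0.01054429],
       [-0.35097784,  0.42582433, -0.83395935],
       [ 0.54507132, -0.6312659 , -0.55172514]]), 't': array([0.37294092, 0.25748245, 0.75998639])}
{'K': array([[311.14291579,   0.        , 285.05797219],
       [  0.        , 311.14291579, 207.43871932],
       [  0.        ,   0.        ,   1.        ]]), 'mount': array([[-1.49013433e-04, -9.55775748e-01, -2.94096408e-01,
         7.45860493e-02],
       [ 9.99999979e-01, -1.01334741e-04, -1.77357291e-04,
        -3.11579652e-04],
       [ 1.39711614e-04, -2.94096429e-01,  9.55775743e-01,
        -1.34550000e-01],
       [ 0.00000000e+00,  0.00000000e+00,  0.00000000e+00,
         1.00000000e+00]])}
```

View pics/top0.png

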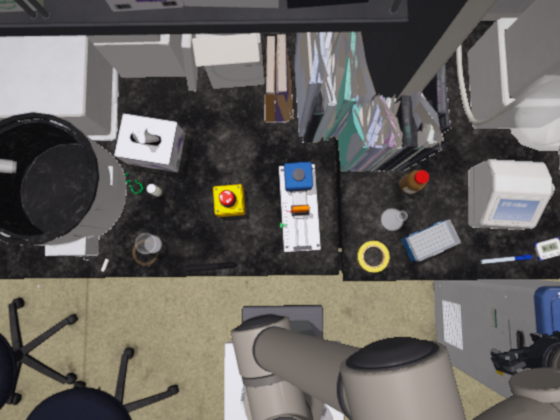

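View pics/scene0.png

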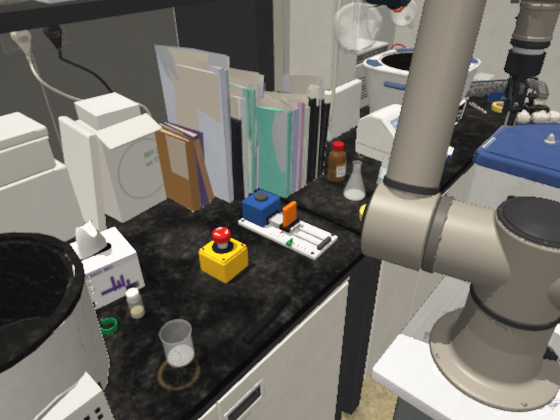

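Top view: the mushroom is at (227,198), orange grip at (300,210), blue housing at (298,176) and green clip at (283,226). The beaker (148,245), vial (153,190) and flask (395,218) are all well clear of the work.

```bash
cat > h.py <<'E'
import cv2,numpy as np
from scipy.spatial.transform import Rotation as Ro
from bench import r
def pose():
    s=r.state(); return Ro.from_euler('xyz',s['tool_rot']).as_matrix(),np.array(s['eef_pos'])
def cam(n,T=None):
    p=r.camera_params(n)
    if n=='wrist':
        M=p['mount'];R,t=T; return p['K'],R@M[:3,:3],R@M[:3,3]+t
    return p['K'],p['R'].T,-p['R'].T@p['t']
def plane(c,uv,z):
    K,R,o=c; d=R@np.linalg.solve(K,[uv[0],uv[1],1]); return o+d*(z-o[2])/d[2]
def proj(c,X):
    K,R,o=c; q=K@(R.T@(np.array(X)-o)); return q[:2]/q[2]
HS={'red':[(0,150,90),(6,255,255)],'orange':[(7,180,110),(17,255,255)],'yellow':[(22,150,110),(32,255,255)],
 'green':[(50,120,60),(85,255,255)],'blue':[(100,130,40),(118,255,255)]}
def blobs(im,col,roi=None,amin=6):
    m=cv2.inRange(cv2.cvtColor(im,cv2.COLOR_RGB2HSV),*map(np.array,HS[col]))
    if roi: k=np.zeros_like(m);k[roi[1]:roi[3],roi[0]:roi[2]]=1;m*=k
    n,l,st,ce=cv2.connectedComponentsWithStats(m)
    o=[(st[i,4],ce[i].round(1),st[i,:4],cv2.minAreaRect(np.argwhere(l==i)[:,::-1].astype(np.float32))) for i in range(1,n) if st[i,4]>=amin]
    return sorted(o,key=lambda a:-a[0])
E
python3 - <<'E'
from h import *
im=cv2.imread('pics/top0.png')[:,:,::-1].copy();c=cam('top')
H={'red':.1,'orange':.086,'yellow':.06,'green':.026,'blue':.07}
for k in H:
    for b in blobs(im,k,(200,150,335,260))[:2]: print(k,b[0],b[1],b[2],plane(c,b[1],H[k]).round(4),[plane(c,p,H[k])[:2].round(3).tolist() for p in cv2.boxPoints(b[3])])
im=cv2.imread('pics/scene0.png')[:,:,::-1].copy();c=cam('scene')
for k in H:
    for b in blobs(im,k,(190,180,345,285))[:2]: print(k,b[0],b[1],b[2],plane(c,b[1],H[k]-.02*(k=='orange')).round(4))
# white plate
im=cv2.imread('pics/top0.png')
m=cv2.inRange(cv2.cvtColor(im,cv2.COLOR_BGR2HSV),(0,0,150),(180,60,255));k=m*0;k[160:262,270:330]=1;m*=k
q=cv2.minAreaRect(cv2.findNonZero(m));c=cam('top');print([plane(c,p,.012)[:2].round(4).tolist() for p in cv2.boxPoints(q)])
E
```

```text
red 110 [227.  198.1] [220 191  14  14] [0.5337 0.1389 0.1   ] [[0.52, 0.158], [0.553, 0.154], [0.548, 0.121], [0.515, 0.125]]
orange 56 [298.9 209.4] [292 206  17   6] [ 0.5037 -0.0464  0.086 ] [[0.513, -0.029], [0.512, -0.07], [0.499, -0.07], [0.5, -0.028]]
yellow 675 [228.6 200.2] [213 184  32  32] [0.534  0.1397 0.06  ] [[0.574, 0.185], [0.579, 0.104], [0.497, 0.098], [0.492, 0.178]]
green 15 [280.9 224.8] [280 222   4   6] [0.4691 0.0007 0.026 ] [[0.47, 0.01], [0.477, 0.003], [0.468, -0.005], [0.462, 0.002]]
blue 613 [298.  175.6] [284 161  29  30] [ 0.5963 -0.0463  0.07  ] [[0.633, -0.009], [0.637, -0.082], [0.561, -0.085], [0.557, -0.013]]
red 224 [220.9 235.2] [211 227  20  17] [0.5269 0.15   0.1   ]
orange 268 [289.1 212.9] [282 201  15  26] [ 0.502  -0.0449  0.066 ]
yellow 739 [221.2 257.7] [199 238  48  44] [0.5104 0.1693 0.06  ]
yellow 11 [233.8 263.5] [232 262   5   4] [0.4766 0.1654 0.06  ]
green 24 [289.  241.8] [286 238   6   8] [0.4632 0.0025 0.026 ]
blue 876 [259.9 207.8] [242 189  39  37] [ 0.5671 -0.0123  0.07  ]
[[0.6362, 0.0055], [0.6413, -0.097], [0.4014, -0.1064], [0.3965, -0.0061]]
```

Both views agree on the mushroom at about (0.534, 0.139) and the grip at about (0.503, -0.046). The sizes and heights check out. I'm moving above the area to refine with the wrist camera.

```bash
python3 -m creep '{"dr":[[0,0,0],[0,0,0],[0,0,5],[0,0,10],[0,0,14],[0,0,14],[0,0,14],[0,0,14],[0,0,14],[0,0,14],[0,0,14],[0,0,14]],"delta_pos":[[0.5,1,0],[1,2,0],[1.6,3,0],[2.3,4,0],[2.9,5,0],[3.4,6,0],[4,7,0],[4.6,8,0],[5.1,9,0],[5.7,10,0],[6.26,11,0],[6.26,11,0]],"claw":[0,0,0,0,0,0,0,0,0,0,0,0]}'
python3 - <<'E'
from h import *
T=pose();im=r.camera('wrist');cv2.imwrite('pics/w1.png',im[:,:,::-1]);c=cam('wrist',T)
print(T[1],r.state()['tool_rot'],r.state()['qpos'])
H={'red':.1,'orange':.086,'yellow':.06,'green':.026,'blue':.07}
for k in H:
    for b in blobs(im,k,amin=20)[:3]: print(k,b[0],b[1],b[2],plane(c,b[1],H[k]).round(4),[plane(c,p,H[k])[:2].round(3).tolist() for p in cv2.boxPoints(b[3])])
E
```

```text
t: 1.6
eef_pos: [0.5006, 0.0625, 0.2386]
tool_rot: [-3.141, 0.0, 0.613]
force: [-0.2, 0.5, 0.5]
grip_width: 0.0
grasp_force: 0.0
[0.50062602 0.06254041 0.23855019] [-3.14090265e+00  1.36802147e-03  6.11574277e-01] [-3.11155048e-02  3.04161926e-01  1.58162318e+00 -2.81295594e-04
  1.25731620e+00  9.28193962e-01]
red 1356 [233.8 111.2] [210  86  48  49] [0.537  0.1414 0.1   ] [[0.53, 0.168], [0.563, 0.149], [0.545, 0.116], [0.511, 0.135]]
red 21 [345.9 215.7] [341 212  10   8] [0.5185 0.007  0.1   ] [[0.518, 0.013], [0.52, 0.013], [0.52, 0.003], [0.518, 0.002]]
orange 468 [370.9 235.3] [353 221  46  34] [ 0.5145 -0.0311  0.086 ] [[0.503, -0.01], [0.52, -0.008], [0.521, -0.066], [0.503, -0.068]]
yellow 394 [263.9  99.4] [224  54  68 107] [0.5589 0.1289 0.06  ] [[0.57, 0.181], [0.607, 0.149], [0.546, 0.071], [0.505, 0.105]]
yellow 307 [247.2 134.2] [223  92  42  54] [0.5227 0.1243 0.06  ] [[0.509, 0.145], [0.56, 0.139], [0.558, 0.111], [0.506, 0.116]]
yellow 84 [205.2  90.8] [190  56  33  71] [0.5334 0.1785 0.06  ] [[0.498, 0.176], [0.567, 0.185], [0.568, 0.181], [0.499, 0.172]]
green 103 [314.2 231. ] [307 224  16  15] [ 0.4699 -0.0008  0.026 ] [[0.464, 0.008], [0.476, 0.007], [0.472, -0.014], [0.46, -0.013]]
blue 5122 [423.1 166.3] [371 123 111  94] [ 0.5973 -0.0339  0.07  ] [[0.561, 0.006], [0.629, 0.009], [0.633, -0.08], [0.562, -0.088]]
blue 21 [551.2 384.7] [547 381  10   9] [ 0.4869 -0.3479  0.07  ] [[0.487, -0.339], [0.49, -0.339], [0.486, -0.358], [0.483, -0.358]]
```

View pics/w1.png

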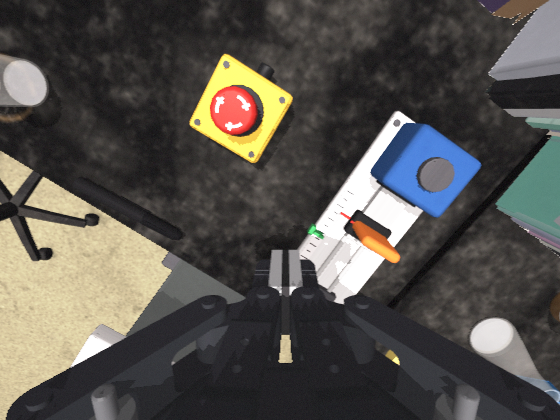

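Wrist view: the mushroom is at (234,111), red pointer tip near (342,213) and green clip at (314,231). The wrist estimate matches the top view to 3 mm. Next is the press with the fingers shut.

```bash
python3 -m creep '{"dr":[[0,0,0],[0,0,0],[0,0,0],[0,0,0],[0,0,0],[0,0,0],[0,0,0],[0,0,0],[0,0,0],[0,0,0]],"delta_pos":[[0.35,0.8,0],[0.7,1.55,0],[0.7,1.55,-0.8],[0.7,1.55,-1.6],[0.7,1.55,-2.3],[0.7,1.55,-2.5],[0.7,1.55,-2.65],[0.7,1.55,-2.77],[0.7,1.55,-2.77],[0.7,1.55,-2.77]],"claw":[0,0,0,0,0,0,0,0,0,0]}'
```

```text
t: 2.9
eef_pos: [0.5352, 0.1362, 0.1024]
tool_rot: [3.14, -0.001, 0.608]
force: [-3.4, -2.7, 5.1]
grip_width: 0.0001
grasp_force: 2.8
```

The force is 5 N, so it's only partly down. I'll push a bit further.

```bash
python3 -m creep '{"dr":[[0,0,0],[0,0,0],[0,0,0],[0,0,0]],"delta_pos":[[0,0.03,-0.06],[0,0.05,-0.12],[0,0.05,-0.12],[0,0.05,-0.12]],"claw":[0,0,0,0]}'
```

```text
t: 3.4
eef_pos: [0.5362, 0.1371, 0.1014]
tool_rot: [3.135, -0.003, 0.609]
force: [-14.7, -12.6, 42.3]
grip_width: 0.0003
grasp_force: 21.1
```

42 N means it's against the bottom, so the press is proven. Next I'll lift, open and look again for centring.

```bash
python3 -m creep '{"dr":[[0,0,0],[0,0,0],[0,0,0],[0,0,0],[0,0,0]],"delta_pos":[[0,0,0.5],[0,0,1],[0,0,1.7],[0,0,1.7],[0,0,1.7]],"claw":[0,70,70,70,70]}'
python3 - <<'E'
from h import *
s=r.state();T=pose();im=r.camera('wrist');cv2.imwrite('pics/w2.png',im[:,:,::-1]);c=cam('wrist',T)
print(T[1],s['tool_rot'],s['grip_width'])
for b in blobs(im,'red',amin=20)[:3]: print(b[0],b[1],b[2],plane(c,b[1],.1).round(4))
print(proj(c,[.5355,.14,.102]))
E
```

```text
t: 4.03
eef_pos: [0.5348, 0.1393, 0.18]
tool_rot: [3.141, -0.001, 0.608]
force: [0.2, -0.6, 0.1]
grip_width: 0.0695
grasp_force: 0.0
[0.53483517 0.13930456 0.18001543] [ 3.14113360e+00 -7.52066046e-04  6.08100295e-01] 0.0695385102231474
1877 [283.  209.7] [257 184  53  54] [0.5395 0.1449 0.1   ]
[285.3485772  218.53452882]
```

View pics/w2.png

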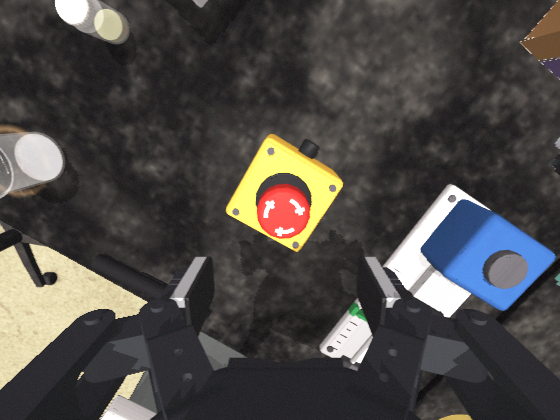

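The mushroom is at (283,210), between the jaws in the closing direction. The yellow box's top corners (272,135), (342,184), (299,250), (227,211) give a cross-check of its axis.

Run:
```python
from h import *
c=cam('wrist',(Ro.from_euler('xyz',[3.1411,-.00075,.6081]).as_matrix(),np.array([.53483,.1393,.18])))
P=np.array([plane(c,p,.06) for p in [(272,135),(342,184),(299,250),(227,211)]]);print(P.round(4),P.mean(0).round(4))
im=cv2.imread('pics/w2.png')[:,:,::-1].copy()
b=blobs(im,'red')[0];print(b[3])
for z in(.084,.091,.098):print(z,proj(c,[.537,.142,z]))
x,y,w,h=b[2];print('far edge',plane(c,(283,y),.098),'near edge',plane(c,(283,y+h),.084), plane(c,(x,210),.095),plane(c,(x+w,210),.095))
```

```text
[[0.5754 0.1807 0.06  ]
 [0.5757 0.1102 0.06  ]
 [0.5062 0.1047 0.06  ]
 [0.5006 0.1767 0.06  ]] [0.5395 0.1431 0.06  ]
((283.0, 210.5), (53.0, 52.0), 90.0)
0.084 [284.31166371 208.04205488]
0.091 [284.29073222 210.78154142]
0.098 [284.26857186 213.68186142]
far edge [0.55474431 0.15542766 0.098     ] near edge [0.51581862 0.12855922 0.084     ] [0.52701317 0.15964582 0.095     ] [0.54941916 0.12744672 0.095     ]
```

Axis taken as (0.537, 0.142). Descending with open jaws, then closing on the cap.

```bash
python3 -m creep '{"dr":[[0,0,0],[0,0,0],[0,0,0],[0,0,0],[0,0,0],[0,0,0],[0,0,0],[0,0,0],[0,0,0],[0,0,0]],"delta_pos":[[0.04,0.05,-0.5],[0.04,0.05,-1],[0.04,0.05,-1.5],[0.04,0.05,-1.98],[0.04,0.05,-1.98],[0.04,0.05,-1.98],[0.04,0.05,-1.98],[0.04,0.05,-1.98],[0.04,0.05,-1.98],[0.04,0.05,-1.98]],"claw":[70,70,70,70,70,36,36,36,36,36]}'
```

```text
t: 5.32
eef_pos: [0.5371, 0.1422, 0.0812]
tool_rot: [3.141, -0.001, 0.608]
force: [-1.0, 4.5, 2.2]
grip_width: 0.0381
grasp_force: 59.9
```

Gripped and centred, with only a few newtons sideways. Now turning clockwise.

```bash
python3 -m creep '{"dr":[[0,0,-7],[0,0,-14],[0,0,-21],[0,0,-28],[0,0,-35],[0,0,-42],[0,0,-49],[0,0,-55],[0,0,-60],[0,0,-64],[0,0,-64],[0,0,-64]],"delta_pos":[[0,0,0],[0,0,0],[0,0,0],[0,0,0],[0,0,0],[0,0,0],[0,0,0],[0,0,0],[0,0,0],[0,0,0],[0,0,0],[0,0,0]],"claw":[36,36,36,36,36,36,36,36,36,36,36,36]}'; python3 -c "
from bench import r;print(r.state()['wrist_torque'])"
```

```text
t: 6.82
eef_pos: [0.5371, 0.1424, 0.081]
tool_rot: [-3.141, -0.0, -0.508]
force: [-0.5, 4.7, 1.6]
grip_width: 0.0376
grasp_force: 59.9
[0.86779142 0.04832729 0.17296452]
```

The wrist turned 64° and there is now an end-stop moment. A few degrees more, then release, lift and check the arrows.

```bash
python3 -m creep '{"dr":[[0,0,-4],[0,0,-6],[0,0,-6],[0,0,-6],[0,0,-6],[0,0,-6],[0,0,-6],[0,0,-6],[0,0,-6],[0,0,-6],[0,0,-6],[0,0,-6]],"delta_pos":[[0,0,0],[0,0,0],[0,0,0],[0,0,0],[0,0,0],[0,0,0],[0,0,0],[0,0,0.5],[0,0,1],[0,0,1.5],[0,0,2],[0,0,2]],"claw":[36,36,36,70,70,70,70,70,70,70,70,70]}'
python3 - <<'E'
from h import *
s=r.state();T=pose();im=r.camera('wrist');c=cam('wrist',T)
print(T[1],s['tool_rot'],s['wrist_torque'])
a=cv2.imread('pics/w2.png')
def rect(im,c,n):  # world-aligned view of the plane z=.102: up = +x, left = +y
    W=[(.562,.167),(.562,.117),(.512,.117),(.512,.167)]
    src=np.float32([proj(c,[x,y,.101]) for x,y in W]);M=cv2.getPerspectiveTransform(src,np.float32([[0,0],[300,0],[300,300],[0,300]]))
    return cv2.warpPerspective(im,M,(300,300))
c0=cam('wrist',(Ro.from_euler('xyz',[3.1411,-.00075,.6081]).as_matrix(),np.array([.53483,.1393,.18])))
cv2.imwrite('pics/cmp.png',np.hstack([rect(a,c0,0),rect(im[:,:,::-1],c,1)]));cv2.imwrite('pics/w3.png',im[:,:,::-1])
E
```

```text
t: 8.32
eef_pos: [0.5378, 0.142, 0.1826]
tool_rot: [-3.139, -0.003, -0.614]
force: [-0.2, 0.2, -0.4]
grip_width: 0.0702
grasp_force: 0.0
[0.53777728 0.14198658 0.18257433] [-3.13905069e+00 -2.89664477e-03 -6.13590185e-01] [-0.02907191 -0.01537411  0.00714618]
```

View pics/cmp.png

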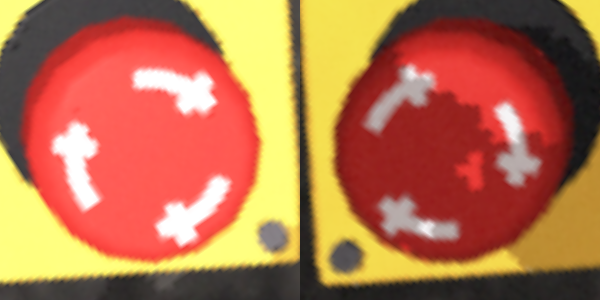

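The arrowheads moved from 38° to about -17°, so the cap turned about 55–60° clockwise and reached its stop. Next I'm moving over the slide with the jaws along the pull axis, and looking.

```bash
python3 -m creep '{"dr":[[0,0,-7],[0,0,-14],[0,0,-21],[0,0,-28],[0,0,-35],[0,0,-42],[0,0,-48],[0,0,-52],[0,0,-52]],"delta_pos":[[-0.1,-0.5,0.6],[-0.2,-1,1],[-0.3,-1.6,1],[-0.4,-2.2,1],[-0.5,-2.8,1],[-0.6,-3.3,1],[-0.7,-3.7,1],[-0.7,-3.76,1],[-0.7,-3.76,1]],"claw":[50,50,50,50,50,50,50,50,50]}'
python3 - <<'E'
from h import *
s=r.state();T=pose();im=r.camera('wrist');c=cam('wrist',T);cv2.imwrite('pics/w4.png',im[:,:,::-1])
print(T[1],s['tool_rot'],s['grip_width'])
H={'red':.023,'orange':.086,'green':.026,'blue':.07}
for k in H:
    for b in blobs(im,k,amin=15)[:3]: print(k,b[0],b[1],b[2],plane(c,b[1],H[k]).round(4),[plane(c,p,H[k])[:2].round(4).tolist() for p in cv2.boxPoints(b[3])])
E
```

```text
t: 9.5
eef_pos: [0.5012, -0.0464, 0.2295]
tool_rot: [3.139, 0.001, -1.521]
force: [-0.7, 0.5, -0.4]
grip_width: 0.0499
grasp_force: 0.0
[ 0.5012484  -0.04636653  0.22954066] [ 3.13920983e+00  7.34889916e-04 -1.52132389e+00] 0.0498720714454135
red 330 [243.2 352.6] [227 346  35  18] [0.5445 0.1891 0.023 ] [[0.5697, 0.1837], [0.5246, 0.1714], [0.5204, 0.1949], [0.5662, 0.2076]]
orange 378 [278.2 183.9] [272 159  12  54] [ 0.5072 -0.0578  0.086 ] [[0.5137, -0.0802], [0.5039, -0.0807], [0.5015, -0.0311], [0.5118, -0.0306]]
green 103 [310.1 219.7] [305 209  11  17] [ 0.4692 -0.0039  0.026 ] [[0.4759, -0.0165], [0.4646, -0.0171], [0.4631, 0.0023], [0.4746, 0.0028]]
blue 4971 [190.  180.5] [147 143  84  80] [ 0.5922 -0.0534  0.07  ] [[0.6306, -0.0871], [0.5537, -0.0908], [0.5539, -0.0129], [0.6368, -0.0089]]
```

View pics/w4.png

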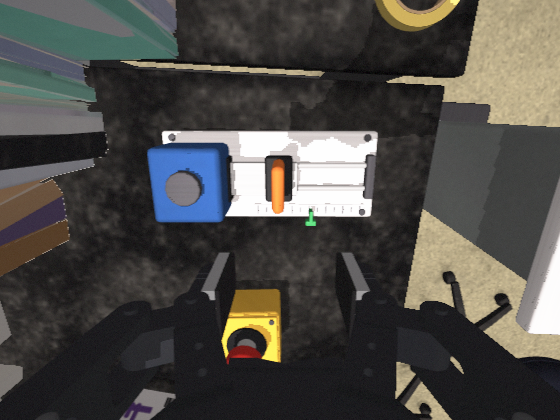

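The orange grip is at (278,184) and the green clip at (310,220), both clear of the fingers. The unit's yaw is about 2.8° and the pull needed is about 32–35 mm. Descending over the grip to clamp it.

```bash
python3 -m creep '{"dr":[[0,0,0],[0,0,0],[0,0,0],[0,0,0],[0,0,0],[0,0,0],[0,0,0],[0,0,0],[0,0,0],[0,0,0]],"delta_pos":[[0.1,0,-0.8],[0.1,0,-1.6],[0.1,0,-2.4],[0.1,0,-3.1],[0.1,0,-3.4],[0.1,0,-3.4],[0.1,0,-3.4],[0.1,0,-3.4],[0.1,0,-3.4],[0.1,0,-3.4]],"claw":[50,50,50,50,50,50,6,6,6,6]}'
python3 - <<'E'
from h import *
im=cv2.imread('pics/w1.png')[:,:,::-1].copy()
c=cam('wrist',(Ro.from_euler('xyz',[-3.1409,.00137,.61157]).as_matrix(),np.array([.500626,.06254,.23855])))
u=np.array([np.cos(.049),np.sin(.049),0])
for p in[(341,212),(343,214),(314.2,231),(310,228)]:q=plane(c,p,.023);print(q.round(4),q@u)
s=r.state();T=pose();im=r.camera('wrist');c=cam('wrist',T);cv2.imwrite('pics/w5.png',im[:,:,::-1])
for b in blobs(im,'green',amin=10):print(b[1],b[2],plane(c,b[1],.023)@u)
im=r.camera('top');cv2.imwrite('pics/t5.png',im[:,:,::-1])
print(s['eef_pos'],s['force'],s['grip_width'],s['grasp_force'])
E
```

```text
t: 10.8
eef_pos: [0.5081, -0.0463, 0.0621]
tool_rot: [-3.138, -0.001, -1.521]
force: [2.8, 0.8, 6.7]
grip_width: 0.0115
grasp_force: 59.4
[ 0.5072 -0.0142  0.023 ] 0.5059294695570327
[ 0.5066 -0.0177  0.023 ] 0.5051563210493294
[ 0.4697 -0.0026  0.023 ] 0.4690360667523088
[0.4699 0.0038 0.023 ] 0.46955549501324895
[342.3 292.3] [338 284  10  18] 0.46852603583566416
[ 0.50813582 -0.04629695  0.06213574] [2.84003172 0.83787837 6.69090996] 0.011470821117377437 59.36093509197235
```

Held at 59 N. The pointer is at 0.5055 and the mark at 0.4690 along the unit axis, so I need to pull about 36.5 mm.

```bash
python3 -m creep '{"dr":[[0,0,0],[0,0,0],[0,0,0],[0,0,0],[0,0,0],[0,0,0],[0,0,0],[0,0,0]],"delta_pos":[[-0.12,-0.006,0],[-0.24,-0.012,0],[-0.36,-0.018,0],[-0.48,-0.024,0],[-0.6,-0.03,0],[-0.73,-0.036,0],[-0.73,-0.036,0],[-0.73,-0.036,0]],"claw":[6,6,6,6,6,6,6,6]}'
python3 - <<'E'
from h import *
s=r.state();T=pose();im=r.camera('wrist');c=cam('wrist',T);u=np.array([np.cos(.049),np.sin(.049),0])
print(T[1]@u)
for k in('green','red'):
  for b in blobs(im,k,amin=5)[:4]:print(k,b[0],b[1],b[2],plane(c,b[1],.023)@u)
cv2.imwrite('pics/w6.png',cv2.resize(im[200:400,220:440,::-1],None,fx=3,fy=3)[:600])
t=r.camera('top');sc=r.camera('scene');cv2.imwrite('pics/ts6.png',np.hstack([cv2.resize(t[195:255,255:335,::-1],(400,300)),cv2.resize(sc[190:265,230:330,::-1],(400,300))]))
E
```

```text
t: 11.9
eef_pos: [0.4723, -0.048, 0.0621]
tool_rot: [-3.137, -0.001, -1.522]
force: [6.0, 3.9, 5.2]
grip_width: 0.011
grasp_force: 59.4
0.469372077494999
```

View pics/w6.png

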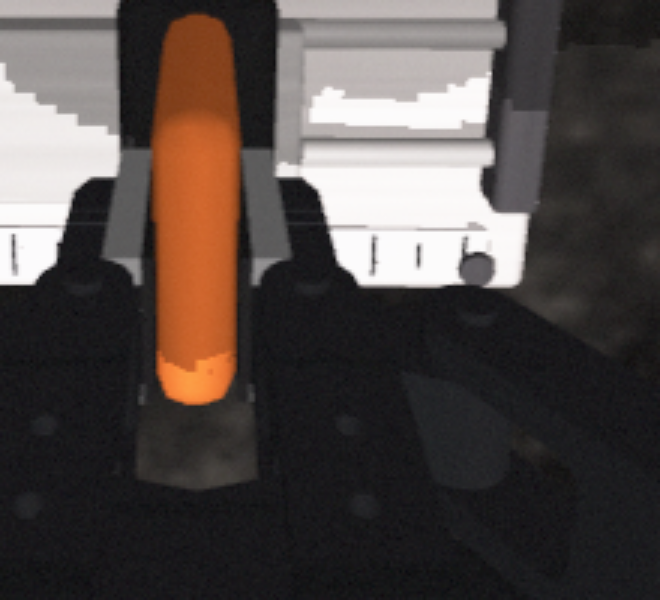

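View pics/ts6.png

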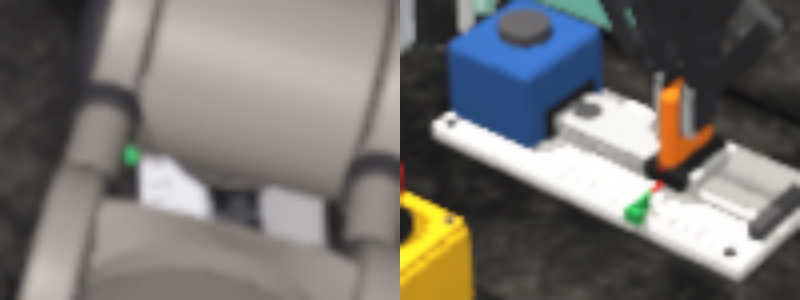

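In the scene crop the pointer's red tip, near (658,186), sits just behind the green clip at (638,208) along its own direction. I'll quantify the offset from the scene view.

Run:
```python
from h import *
u=np.array([np.cos(.049),np.sin(.049),0]);c=cam('scene')
im=r.camera('scene');HS['green'][1]=(90,255,255)
for k,roi in(('green',(280,228,300,250)),('red',(288,228,302,245))):
  for b in blobs(im,k,roi,amin=1)[:4]:
    q=plane(c,b[1],.023);print(k,b[0],b[1],b[2],q.round(4),q@u)
hs=cv2.cvtColor(im,cv2.COLOR_RGB2HSV)
for v in range(231,247):print(v,' '.join('%3d,%3d,%3d'%tuple(im[v,x]) for x in range(284,300)))
```

```text
green 22 [288.8 242.1] [286 239   6   7] [0.4653 0.0007 0.023 ] 0.4647785474512348
red 4 [294.  235.8] [293 235   3   3] [ 0.4713 -0.0261  0.023 ] 0.46948616014646927
red 2 [295.5 232. ] [295 232   2   1] [ 0.4781 -0.0402  0.023 ] 0.47558694810097024
231 240,238,234 184,181,175 164,161,156 152,150,145 156,155,150 155,153,148 139,137,133  58, 57, 57  41, 41, 40  44, 44, 44  91, 50, 43 161, 68, 37 189, 85, 32 172, 88, 32 149, 77, 30  94, 54, 33
232 254,254,253 251,249,247 240,237,233 180,177,172 159,156,151 148,144,140 134,132,128  55, 55, 54  34, 33, 34  37, 36, 36  76, 39, 38 114, 39, 35 106, 47, 36  86, 59, 45  73, 51, 42  42, 42, 43
233 255,254,254 255,254,254 254,254,253 250,249,247 238,236,232 187,182,177 163,159,155  83, 80, 78  29, 29, 30  32, 31, 32  41, 32, 32  47, 31, 31  34, 33, 34  41, 41, 42  42, 42, 43  48, 48, 49
234 255,255,254 255,254,254 255,254,254 255,254,254 254,254,253 251,250,248 240,238,234 152,149,145  75, 75, 73  29, 30, 30  30, 30, 31  30, 29, 30  29, 29, 30  32, 32, 33  35, 35, 36  41, 41, 42
235 255,255,254 255,255,254 255,255,254 255,254,254 255,254,254 2
[... 1586 characters left out ...]
, 84 144,168,141 216,218,204 218,210,204 233,227,223 254,252,251 255,255,254 255,255,254 255,255,254 255,254,254
244 212,208,202 192,203,187  99,162,113  44,139, 70  43,138, 69  41,131, 65  69,126, 81 168,178,162 240,235,231 246,242,238 246,241,238 254,253,253 255,255,254 255,254,253 249,246,244 253,252,250
245 178,175,169 189,192,182 158,175,156 111,151,115  61,145, 83  42,139, 69  98,152,106 182,190,176 242,238,234 252,250,248 253,251,249 255,254,254 255,254,253 241,237,233 234,229,225 254,253,253
246 107,106,101 140,138,133 162,159,154 171,176,165 145,164,142 119,147,120 152,170,149 184,185,176 235,232,228 253,253,251 253,253,251 253,252,251 253,251,249 250,247,245 254,253,252 255,255,254
```

Run:
```python
from h import *
u=np.array([np.cos(.049),np.sin(.049),0]);v=np.array([-u[1],u[0],0]);c=cam('scene')
for p in[(294.5,235.2),(294.1,236),(293.5,236.8),(291.6,237.7),(291.3,238.2),(290.7,239),(290.2,240)]:
  q=plane(c,p,.023);print(p,(q@u).round(4),(q@v).round(4))
print('gaps px per mm along u:',proj(c,[.47,0,.023])-proj(c,[.48,0,.023]))
for q in[(.469,-.02),(.469,-.005)]:print(proj(c,[*q,.023]))
```

```text
(294.5, 235.2) 0.4699 -0.0518
(294.1, 236) 0.4688 -0.0486
(293.5, 236.8) 0.4681 -0.0452
(291.6, 237.7) 0.4696 -0.0397
(291.3, 238.2) 0.469 -0.0377
(290.7, 239) 0.4683 -0.0343
(290.2, 240) 0.467 -0.0305
gaps px per mm along u: [3.25848248 1.65502969]
[293.15677232 237.35995923]
[289.14071291 240.33059455]
```

Pointer and blade agree to about 1 mm in the scene view, and to 0.4 mm by the wrist and TCP measurement. Handing in.

```bash
python3 -c "
from bench import r
s=r.state();print(s['t'],s['eef_pos'],s['grasp_force']);print(r.finish_job())"
```

```text
12.1 [ 0.47236011 -0.04802021  0.06212811] 59.37073051929474
the job is handed in; nothing more can be done
None
```

I handed the job in at 12.1 s: the mushroom was pressed right down, turned clockwise to its stop and left up, and the gripper is holding the slide with its pointer within about 1 mm of the mark. The glassware was not touched; the hand-in returned no verdict.

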